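# Find the socket that fits the shoe rack anchor nut

## Task

Lower the blue guard plate over the two pins of the shoe rack's anchor foot until it lies flat on the foot, and let go of it. Then try the sockets on the hex nut between the pins until you find the one that fits, and finish still gripping that socket, pushed right down over the nut so that its mouth meets the plate: do not let go of it. Any socket that does not fit goes back standing upright in the socket tray, and the shoe polish tin and the brush behind are not to be disturbed.

Things in the scene. Friction and masses are not known exactly. Their poses are not given: they have to be found in the camera images.
- foot_top (a point): shoe rack's green anchor foot, fixed to the ledge. This point: middle of its pedestal's flat top, 40 mm above the ledge; z up, x along the pedestal (124 long, 34 wide, upright sides; base 70 wide, 6 high). Two steel locating pins stand on the top at x = -48 and +48 mm: 8 thick, 18 high, last 5 mm tapered. Between them, at this point, the hex nut.
- nut_axis (a point): fixed brass hex nut between the pins; this point is on its axis, 8 mm above the pedestal top, where the plate's upper face will be. Two flats face +y and -y (axes as the foot's); top edge chamfered 2 mm. Which kind it is varies, untold: small 12, middle 16 or large 20 mm across flats, standing 30, 16 or 9 mm above this point.
- spare_nuts (a point): middle between two fixed posts, 40 mm high and 52 mm apart, on the rear of the foot (155 mm from the nut along the foot's x), at their top. They carry the two other kinds of nut: spares, not used in this job. The tallest nut stands 38 mm above this point.
- plate_mid (a point): loose blue plastic guard plate, 130 x 56 x 8 mm, 150 g; this point is its middle, half-way through. x along it, z up. Holes on its centre line: 28 mm round in the middle; 12 (along x) by 10 mm at x = -48 and +48 for the pins; either way round fits. It lies on a wooden block 34 high, only 34 wide: both long edges overhang 11 mm, as on the foot. Flat on the foot, this point is 4 mm above foot_top.
- tray_in (a point): black socket tray, fixed, 110 (x) x 290 (y) mm with a rim 12 mm high and 4 mm thick: this point is the middle of its inner floor, 4 mm above the ledge. The three sockets stand on it mouth down in a row along y, 85 mm apart, in any order.
- socket_s_mid (a point): small socket, loose, 220 g, 80 mm tall; point on its axis 40 mm above the mouth, z up. Lower 46 mm: steel, 36 to 42 across; from 46 to 80: red square head 24 wide, sides facing x and y, for gripping. Mouth: hexagon 13.6 across flats, 31.5 deep, flats facing +y and -y; fits the 12 mm nut. Only on that nut does the mouth reach the plate (point 40 mm above nut_axis); on others it stays 5 mm or more higher.
- socket_m_mid (a point): middle socket, loose, 220 g, 80 mm tall; point on its axis 40 mm above the mouth, z up. Lower 46 mm: steel, 36 to 42 across; from 46 to 80: yellow square head 24 wide, sides facing x and y, for gripping. Mouth: hexagon 17.6 across flats, 17.5 deep, flats facing +y and -y; fits the 16 mm nut. Only on that nut does the mouth reach the plate (point 40 mm above nut_axis); on others it stays 5 mm or more higher (7 on the large, 12 on the small).
- socket_l_mid (a point): large socket, loose, 220 g, 80 mm tall; point on its axis 40 mm above the mouth, z up. Lower 46 mm: steel, 36 to 42 across; from 46 to 80: green square head 24 wide, sides facing x and y, for gripping. Mouth: hexagon 21.6 across flats, 10.5 deep, flats facing +y and -y; fits the 20 mm nut. Only on that nut does the mouth reach the plate (point 40 mm above nut_axis); on others it stays 5 mm or more higher.
- tin: closed round shoe polish tin, dark steel, 86 across, 27 high mm; not part of the job, origin at the centre of its underside
- brush: hard bristle shoe brush, dark wooden back over black bristles, 150 x 50 x 44 high mm; not part of the job, origin at the centre of its underside
Things that resemble listed ones, but are neither listed nor needed, are in the scene too. Of the things like the part that bears plate_mid, leave any that is grey, turquoise or yellow; of the rest the smaller one is meant.

How it is judged (in metres and radians):
On the way:
1. the guard plate lies flat on the anchor foot over both pins, let go of (horizontal distance between plate_mid and foot_top below 0.004 m and z of plate_mid in the frame of foot_top below 0.0065 m and angle between the x axis of plate_mid and the x axis of foot_top, either way round below 0.06 rad and angle between plate_mid's own z axis and vertical below 0.04 rad and contact force between the fingers and plate below 0.3 N), for 0.2 s.
At the end, for the whole second after the job is handed in: Plate flat over both pins (4 mm, 3 degrees; under 2.5 mm above flush). One socket gripped (over 1.5 N), upright within 4 degrees, within 5 mm of the nut axis, mouth under 3.5 mm from the plate: only the fitting one reaches this. The other two stand untouched and upright on the tray floor (horizontal distance between plate_mid and foot_top below 0.004 m and z of plate_mid in the frame of foot_top below 0.0065 m and angle between the x axis of plate_mid and the x axis of foot_top, either way round below 0.06 rad and angle between plate_mid's own z axis and vertical below 0.04 rad and ((horizontal distance between socket_s_mid and foot_top below 0.005 m and z of socket_s_mid in the frame of foot_top between 0.044 and 0.0515 m and angle between socket_s_mid's own z axis and vertical below 0.07 rad and contact force between the fingers and socket_s above 1.5 N) or (horizontal distance between socket_m_mid and foot_top below 0.005 m and z of socket_m_mid in the frame of foot_top between 0.044 and 0.0515 m and angle between socket_m_mid's own z axis and vertical below 0.07 rad and contact force between the fingers and socket_m above 1.5 N) or (horizontal distance between socket_l_mid and foot_top below 0.005 m and z of socket_l_mid in the frame of foot_top between 0.044 and 0.0515 m and angle between socket_l_mid's own z axis and vertical below 0.07 rad and contact force between the fingers and socket_l above 1.5 N)) and ((horizontal distance between socket_s_mid and foot_top below 0.005 m and z of socket_s_mid in the frame of foot_top between 0.044 and 0.0515 m and angle between socket_s_mid's own z axis and vertical below 0.07 rad and contact force between the fingers and socket_s above 1.5 N) or (z of socket_s_mid in the frame of tray_in between 0.036 and 0.044 m and x of socket_s_mid in the frame of tray_in between -0.05 and 0.05 m and y of socket_s_mid in the frame of tray_in between -0.14 and 0.14 m and angle between socket_s_mid's own z axis and vertical below 0.1 rad and contact force between the fingers and socket_s below 0.3 N)) and ((horizontal distance between socket_m_mid and foot_top below 0.005 m and z of socket_m_mid in the frame of foot_top between 0.044 and 0.0515 m and angle between socket_m_mid's own z axis and vertical below 0.07 rad and contact force between the fingers and socket_m above 1.5 N) or (z of socket_m_mid in the frame of tray_in between 0.036 and 0.044 m and x of socket_m_mid in the frame of tray_in between -0.05 and 0.05 m and y of socket_m_mid in the frame of tray_in between -0.14 and 0.14 m and angle between socket_m_mid's own z axis and vertical below 0.1 rad and contact force between the fingers and socket_m below 0.3 N)) and ((horizontal distance between socket_l_mid and foot_top below 0.005 m and z of socket_l_mid in the frame of foot_top between 0.044 and 0.0515 m and angle between socket_l_mid's own z axis and vertical below 0.07 rad and contact force between the fingers and socket_l above 1.5 N) or (z of socket_l_mid in the frame of tray_in between 0.036 and 0.044 m and x of socket_l_mid in the frame of tray_in between -0.05 and 0.05 m and y of socket_l_mid in the frame of tray_in between -0.14 and 0.14 m and angle between socket_l_mid's own z axis and vertical below 0.1 rad and contact force between the fingers and socket_l below 0.3 N))); the arm keeps its last pose, push and grip.
It fails at once if the shoe polish tin or the brush is moved by more than 30 mm (distance of any of tin, brush from where it was at the start of the episode above 0.03 m).
It also fails if it takes over 72 s, if anything falls off the work surface, if the arm or the gripper's body presses on something with over 40 N, if the wrist force passes 120 N, or if a joint passes its speed limit or range.

## Robot

A 6-joint arm with a two-finger parallel gripper is mounted at the origin on the work surface. World frame = base frame: x ahead of the robot, y to its left, z up, the work surface at z = 0. Lengths are in m, angles in degrees, forces in N, time in s.
With the tool pointing down it reaches from about 0.35 to 0.875 m from the base axis. Payload 4.2 kg.
Tool frame: the origin (TCP) lies midway between the tips of the shut fingers; the grasp point (between the pads) lies 19 mm behind it; z points along the fingers, y is the direction in which the jaws open and shut (so a half turn about z gives the same grasp; the last joint's range is limited). The gripper opens to 87 mm and grips with 3 to 60 N. Pads are 19 mm wide; open, the fingers measure 117 mm over their backs; the gripper's body (75 mm by 190 mm) begins 51 mm behind the grasp point.
Start: joints at [79.676, 22.042, 0.453, 0, -68.411, -14.817], TCP at [0.265, 0.566, 0.202] pointing down, gripper open.
Joint ranges: [-179.83, 179.83], [-69.29, 118.12], [-61.27, 80.66], [-181.25, 117.63], [-171.15, -9.14], [-177.46, 177.46]. Speed limits (degrees/s): [159.86, 159.86, 180, 180, 180, 180].

## Interface

Orientations are given as a 3x3 rotation matrix whose columns are the frame's x, y, z axes.
In Python, from station import r gives the robot as it stands.
- The arm moves only by the tool carry_out, never from a script. Its argument "steps" is a list of rows, each a list of 2 entries, a list of its own where there are three numbers: the shift along the tool's x, y, z in cm, then the turn about the tool's z in degrees. In form: [[[x, y, z], twist], ...]. A call has 1 to 20 rows; each row is the pose to reach, as a shift and turn from the pose measured when the call began, along the tool's axes at that moment; what a row does not reach only later rows make up. A row lasts 1/10 s, in which the tool goes at most 50 mm and 8.59 degrees, less where a joint would pass 70% of its speed; a pose out of reach is approached as far as the arm can. A call with a gripper value outside its range is refused whole. "gripper" is the gripper's target within -1 to 1 (fully open at 1, half-way at 0, shut at -1), set as the call begins (left out, the last holds). The fingers move at their own pace and stop on an object; the grip force is fixed at half the most. Time passes only in rows, so rows that repeat a pose let the fingers close. It gives the time, the measured TCP pose, the force and the opening at its end, in the units of the state.
- r.sense(): the state, without advancing time (a new reading comes with each control period).
- r.capture(name): name is "side" or "top"; returns the picture (400x640x3 uint8, red, green, blue); there is no depth.
- r.calibration(name): a dict with "camera_matrix" (3x3 intrinsics, pixels), "world_from_camera" (4x4, takes a point from camera to world coordinates). Camera axes: x right, y up, looking along -z (the intrinsics and any distortion apply to the point x, -y, -z); pixel columns grow to the right and rows downward; lengths in m; the calibration is good to about 2 mm. A picture is of the moment at which its call begins. calibration takes no time and is no camera call.
- r.finish_job(): hands the job in, once; it reports no verdict.
Trained networks look in the newest picture that a camera, given by its name, has taken for a name from the list of things; names that differ only in an ending like _2 or _b are one class to them, and where a whole thing is asked for, a point or a joint stands for the part that bears it (a point fixed in the world has none). Each returns a list of dicts, best first, with "confidence" (0 to 1); they miss things now and then, are a little off and sometimes report something else, mostly with a low value. They report only what shows in the picture. A call takes as long as a camera call. They do not tell look-alikes from the thing itself.
- r.cut_out(camera, target): "pixels" (400x640 bool, what is visible of it).
- r.place_of(camera, target): "centre" ([x, y, z] in m, in world coordinates, good to about 4 mm: a listed point, or the origin of a listed thing).
The state is a dict: "time_s": time; "joints": joint angles; "joint_velocities": joint speeds; "effort": joint torques, N m; "tcp_pos": TCP position; "ee_rot": TCP orientation; "wrist_force": force on the tool from outside, world axes, zero at the start; "moment": the same for the moment, N m; "gripper_width": opening from 0.0 (shut) to 1.0 (fully open).
Only numpy, scipy, OpenCV 4.12 (cv2) and the standard library are available. Lean on these libraries where they do the work, as an engineer would, in place of code of your own. Each camera call takes 0.05 s, during which the arm holds its last target. There are 200 camera calls.

## Working session

There is one attempt and no reset: what is moved stays moved. The work goes in short steps, Python scripts to look and compute and a tool call to move; the robot and the scene stay as the last step left them, time stands still between calls to the robot, and variables do not carry over. Pictures are saved under pics/ and viewed, about 8 in all and at most 12, crops included, and the job is handed in when it is done.

Besides the shell and the picture viewer there is one more tool, called after "Emit:" as name([rows], argument=value, ...), one row to a line, values as JSON. carry_out: Moves the arm, as the interface text tells. Its arguments: {"type":"object","properties":{"steps":{"type":"array","items":{"type":"array"}},"gripper":{"type":"number"}},"required":["steps"]}

```bash
mkdir -p pics; ls; python3 - <<'E'
from station import r
import cv2,numpy as np
np.set_printoptions(precision=4,suppress=True)
s=r.sense(); print(s)
for c in ["side","top"]:
    im=r.capture(c); cv2.imwrite(f"pics/{c}0.png",im[:,:,::-1])
    k=r.calibration(c); print(c,k["camera_matrix"],k["world_from_camera"],[x for x in k])
    for n in ["foot_top","nut_axis","spare_nuts","plate_mid","tray_in","socket_s_mid","socket_m_mid","socket_l_mid","tin","brush"]:
        print(n,[(np.round(d["centre"],4),round(d["confidence"],2)) for d in r.place_of(c,n)])
E
```

```text
pics
{'time_s': 0.0, 'joints': array([ 79.6773,  22.09  ,   0.38  ,  -0.0299, -68.4119, -14.8143]), 'joint_velocities': array([ 0.0792, -0.0406, -0.0134,  0.0084, -0.0659, -0.0446]), 'effort': array([ -0.0001, -39.0666,  18.7402,   4.2197,   0.011 ,  -0.0002]), 'tcp_pos': array([0.2652, 0.5652, 0.2012]), 'ee_rot': array([[ 0.9052, -0.425 , -0.0009],
       [-0.425 , -0.9052, -0.002 ],
       [ 0.0001,  0.0022, -1.    ]]), 'wrist_force': array([-0.0152,  0.1374,  0.4849]), 'moment': array([-0.0081, -0.0112, -0.0193]), 'gripper_width': 1.0012589150225377}
side [[362.7906   0.     307.5724]
 [  0.     362.7906 196.4847]
 [  0.       0.       1.    ]] [[-0.9762  0.1635 -0.1428  0.4121]
 [-0.2167 -0.6946  0.686   0.6669]
 [ 0.013   0.7006  0.7135  0.7742]
 [ 0.      0.      0.      1.    ]] ['camera_matrix', 'world_from_camera']
foot_top [(array([ 0.4916, -0.0441,  0.0399]), 0.78)]
nut_axis []
spare_nuts [(array([0.6448, 0.0005, 0.0425]), 0.69)]
plate_mid [(array([ 0.8285, -0.1761,  0.0043]), 0.89), (array([ 0.6432, -0.4264,  0.0039]), 0.88), (array([ 0.451 , -0.2609,  0.039 ]), 0.73), (a
[... 768 characters left out ...]
.33)]
nut_axis []
spare_nuts [(array([ 0.6435, -0.0034,  0.04  ]), 0.67)]
plate_mid [(array([ 0.4058, -0.4506,  0.0053]), 0.93), (array([ 0.26  , -0.2781,  0.0021]), 0.81), (array([ 0.8293, -0.1719,  0.0059]), 0.75), (array([ 0.4525, -0.2627,  0.0361]), 0.74), (array([ 0.6383, -0.422 , -0.0001]), 0.62)]
tray_in [(array([0.4937, 0.3257, 0.0039]), 0.94), (array([0.5017, 0.4092, 0.0427]), 0.25), (array([0.5058, 0.3254, 0.0406]), 0.21)]
socket_s_mid [(array([0.5034, 0.4099, 0.0437]), 0.57)]
socket_m_mid [(array([0.4924, 0.2395, 0.0438]), 0.7)]
socket_l_mid [(array([0.5055, 0.3271, 0.0426]), 0.63)]
tin [(array([ 0.6461,  0.2091, -0.0014]), 0.85)]
brush [(array([ 0.6521, -0.2273,  0.0009]), 0.63)]
```

View pics/side0.png

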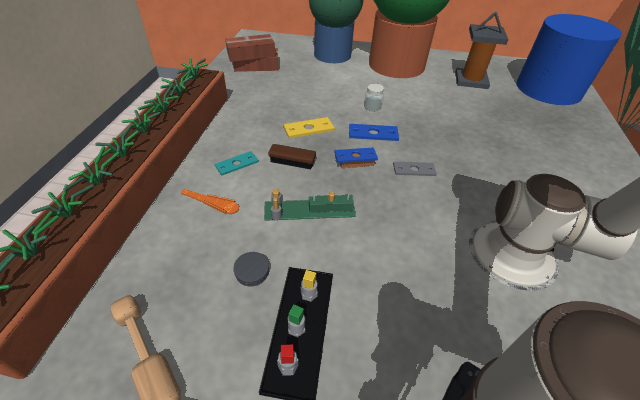

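View pics/top0.png

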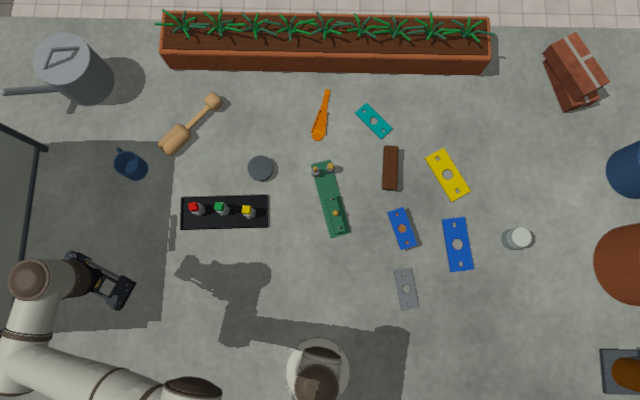

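The pictures show five plates: turquoise at top (373,121), yellow (447,174), grey (404,288), large blue on the ledge (457,244), and small blue on its block (402,229). The last one is meant. The sockets in the tray are red (195,208), green (219,208) and yellow (247,210), and the foot is at (330,200). Next: one close crop and a first measurement.

```bash
cat > h.py <<'E'
from station import r
import cv2,numpy as np
np.set_printoptions(precision=4,suppress=True)
def proj(c,P):
    k=r.calibration(c);T=np.linalg.inv(k["world_from_camera"]);P=np.atleast_2d(P)
    q=P@T[:3,:3].T+T[:3,3];q=q*[1,-1,-1];p=q@k["camera_matrix"].T
    return p[:,:2]/p[:,2:]
def ray(c,px,z):
    "pixels -> world points on plane z"
    k=r.calibration(c);W=k["world_from_camera"];px=np.atleast_2d(px).astype(float)
    d=np.c_[px,np.ones(len(px))]@np.linalg.inv(k["camera_matrix"]).T*[1,-1,-1]
    d=d@W[:3,:3].T;o=W[:3,3]
    return o+d*((z-o[2])/d[:,2])[:,None]
def crop(im,x0,y0,w,h,f):
    return cv2.resize(im[y0:y0+h,x0:x0+w],None,fx=f,fy=f,interpolation=cv2.INTER_CUBIC)
E
python3 - <<'E'
from h import *
t=cv2.imread("pics/top0.png");s=cv2.imread("pics/side0.png")
a=crop(t,300,150,130,100,6)[:300*2,:]; b=crop(s,255,140,130,90,6)
cv2.imwrite("pics/c1.png",np.vstack([cv2.resize(a,None,fx=.5,fy=.5),cv2.resize(b,None,fx=.5,fy=.5)]) if 0 else a)
cv2.imwrite("pics/c2.png",b)
hsv={"top":cv2.cvtColor(t,cv2.COLOR_BGR2HSV),"side":cv2.cvtColor(s,cv2.COLOR_BGR2HSV)}
# blue plates
for c in hsv:
    H=hsv[c]; m=((H[...,0]>100)&(H[...,0]<125)&(H[...,1]>150)).astype(np.uint8)
    n,l,st,ce=cv2.connectedComponentsWithStats(m)
    tgt=proj(c,[.4518,-.262,.042])[0]
    i=min(range(1,n),key=lambda i:np.hypot(*(ce[i]-tgt))+ (1e3 if st[i,4]<80 else 0))
    cs,_=cv2.findContours((l==i).astype(np.uint8),cv2.RETR_EXTERNAL,cv2.CHAIN_APPROX_NONE)
    w=ray(c,cs[0][:,0],.042)[:,:2]
    print(c,"plate",cv2.minAreaRect((w*1000).astype(np.float32)),st[i])
    # heads of sockets top z=.084
    for nm,lo,hi,e in [("s",0,8,.41),("l",50,75,.326),("m",22,34,.237)]:
        m=((H[...,0]>=lo)&(H[...,0]<=hi)&(H[...,1]>170)&(H[...,2]>130)).astype(np.uint8)
        n,l,st2,ce2=cv2.connectedComponentsWithStats(m)
        tg=proj(c,[.5,e,.08])[0]
        j=min(range(1,n),key=lambda i:np.hypot(*(ce2[i]-tg))+(1e3 if st2[i,4]<20 else 0))
        print(c,nm,st2[j],ray(c,ce2[j],.084 if c=="top" else .075)[0])
E
```

```text
top plate ((451.588623046875, -262.0007629394531), (127.89547729492188, 55.94221496582031), 19.351280212402344) [388 207  29  43 597]
top s [188 202   9   9  58] [0.5024 0.4063 0.084 ]
top l [215 203   7   7  34] [0.5042 0.3252 0.084 ]
top m [242 205   8   9  62] [0.4959 0.237  0.084 ]
side plate ((449.8817443847656, -255.7998046875), (129.6202850341797, 63.62480545043945), 19.513334274291992) [335 148  43  15 475]
side s [281 345  12  18 214] [0.5005 0.4106 0.075 ]Traceback (most recent call last):
  File "<stdin>", line 21, in <module>
ValueError: min() iterable argument is empty
```

View pics/c1.png

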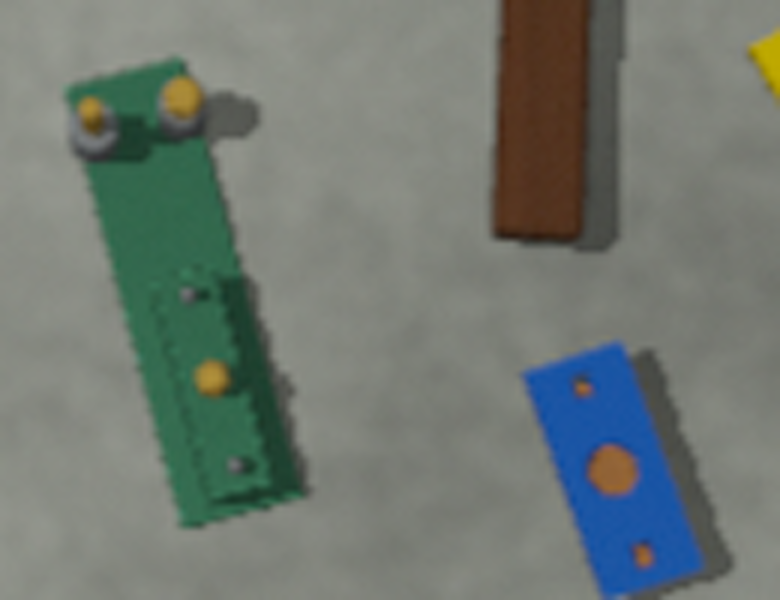

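View pics/c2.png

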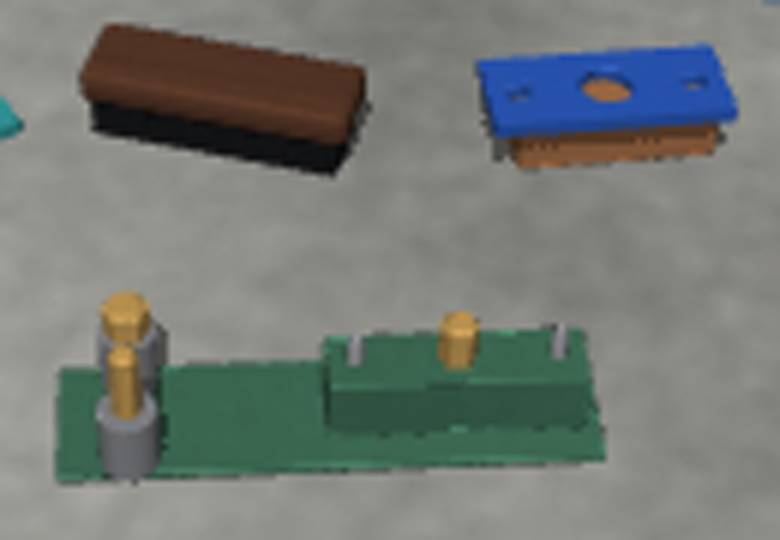

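The crop confirms it: the small blue plate sits on its brown block, its centre hole at crop (612,470). On the foot, the pins are at (190,294) and (240,464) and the nut is between them at (212,378). The nut is narrower than the wide spare and wider and shorter than the tall one, so it's probably the middle kind and needs the yellow socket.

```bash
cat >> h.py <<'E'
def cen(w,x,y,rad):
    ys,xs=np.mgrid[0:w.shape[0],0:w.shape[1]]
    k=w*(np.hypot(xs-x,ys-y)<rad)
    return np.array([(k*xs).sum(),(k*ys).sum()])/k.sum()
E
python3 - <<'E'
from h import *
t=cv2.imread("pics/top0.png").astype(float);s=cv2.imread("pics/side0.png").astype(float)
sat=lambda i:i.max(2)-i.min(2)
for c,im,pins,nut,r0 in [("top",t,[(331.7,199),(340,227.3)],(335.3,213),3.5),("side",s,[(314.2,198.3),(348.3,196.8)],(331.5,196.5),5)]:
    b,g,rr=im[...,0],im[...,1],im[...,2]
    w=np.clip((rr-0.75*g)/60,0,1) # grey pins/gold vs green (green has low red)
    p=[cen(w,*q,r0) for q in pins]; n=cen(np.clip((rr-b-30)/100,0,1),*nut,7)
    W=[ray(c,q,.049)[0] for q in p]; N=ray(c,n,.060 if c=="top" else .055)[0]
    d=W[0]-W[1]
    print(c,"pins px",np.array(p),"W",np.array(W)[:,:2],"mid",((W[0]+W[1])/2)[:2],"dist",np.hypot(*d[:2]),"ang",np.degrees(np.arctan2(d[1],d[0])),"nut",n,N[:2])
H=cv2.cvtColor(t.astype(np.uint8),cv2.COLOR_BGR2HSV)
m=((H[...,0]>65)&(H[...,0]<90)&(H[...,1]>90)).astype(np.uint8);m[:, :305]=0;m[:,352:]=0;m[:155]=0;m[245:]=0
cs,_=cv2.findContours(m,cv2.RETR_EXTERNAL,cv2.CHAIN_APPROX_NONE);cs=max(cs,key=cv2.contourArea)
print("foot rect",cv2.minAreaRect((ray("top",cs[:,0],.006)[:,:2]*1000).astype(np.float32)))
# left long edge line of base: angle
# plate holes (top): brown
b,rr=t[...,0],t[...,2]
w=np.clip((rr-b)/60,0,1)
h=[cen(w,300+x/6,150+y/6,q) for x,y,q in [(584,387,3),(612,470,6),(643,554,3)]]
Wh=np.array([ray("top",q,.040)[0] for q in h]);d=Wh[0]-Wh[2]
print("holes",Wh[:,:2],np.hypot(*d[:2]),np.degrees(np.arctan2(d[1],d[0])))
# gold widths in side, per row
gm=np.clip((s[...,2]-s[...,0]-20)/90,0,1)
for nm,x,y in [("nut",331.5,196.5),("tall",275,204),("wide",276,193)]:
    print(nm,gm[int(y)-8:int(y)+9,int(x)-8:int(x)+9].sum(1).round(1))
# rows: world->tool for plate
st=r.sense();R=st["ee_rot"]
print("to above plate .12 (tool cm)",R.T@(np.array([.4516,-.262,.12])-st["tcp_pos"])*100)
E
```

```text
top pins px [[330.7757 198.5662]
 [338.7286 227.145 ]] W [[ 0.5414 -0.0316]
 [ 0.4487 -0.0588]] mid [ 0.4951 -0.0452] dist 0.09660891906105361 ang 16.389533494357583 nut [334.8682 212.5411] [ 0.4941 -0.0454]
side pins px [[313.8949 196.1252]
 [348.7952 194.9143]] W [[ 0.5402 -0.0359]
 [ 0.4454 -0.0631]] mid [ 0.4928 -0.0495] dist 0.09869285467948102 ang 16.029596188352063 nut [331.0137 195.7326] [ 0.493  -0.0425]
foot rect ((551.4820556640625, -29.49944305419922), (256.0550231933594, 66.87535095214844), 15.753462791442871)
holes [[ 0.4956 -0.2459]
 [ 0.4517 -0.2619]
 [ 0.4066 -0.2775]] 0.09445481596043472 19.532633625226616
nut [0.  0.  0.  0.  3.1 4.7 5.9 5.3 4.1 4.  3.8 3.7 3.  0.5 0.  0.  0. ]
tall [3.5 1.7 3.1 4.3 4.2 3.  2.9 2.9 2.9 2.7 2.8 2.7 2.7 2.  0.  0.  0. ]
wide [0.  0.  0.  0.4 4.2 6.1 7.2 6.7 6.2 4.8 4.  3.5 1.7 3.1 4.3 4.2 3. ]
to above plate .12 (tool cm) [52.0141 67.028   8.2265]
```

Emit:
carry_out([
  [[52,67,5],135.5],
  [[52,67,5],135.5],
  [[52,67,5],135.5],
  [[52,67,5],135.5],
  [[52,67,5],135.5],
  [[52,67,5],135.5],
  [[52,67,5],135.5],
  [[52,67,5],135.5],
  [[52,67,5],135.5],
  [[52,67,5],135.5],
  [[52,67,5],135.5],
  [[52,67,5],135.5],
  [[52,67,5],135.5],
  [[52,67,5],135.5],
  [[52,67,5],135.5],
  [[52,67,5],135.5],
  [[52,67,5],135.5],
  [[52,67,5],135.5],
  [[52,67,5],135.5],
  [[52,67,5],135.5],
], gripper=1)

```text
time_s: 3.1
tcp_pos: [0.4513, -0.261, 0.1523]
ee_rot: [[-0.943, -0.332, -0.0], [-0.332, 0.943, 0.0], [0.0, 0.0, -1.0]]
wrist_force: [1.2, 0.7, -0.7]
gripper_width: 1.002
```

Emit:
carry_out([
  [[0,-0.1,3],0],
  [[0,-0.1,6],0],
  [[0,-0.1,9],0],
  [[0,-0.1,11],0],
  [[0,-0.1,12.2],0],
  [[0,-0.1,13],0],
  [[0,-0.1,13],0],
  [[0,-0.1,13],0],
])

```text
time_s: 3.9
tcp_pos: [0.4524, -0.2618, 0.0232]
ee_rot: [[-0.943, -0.333, 0.001], [-0.333, 0.943, -0.0], [-0.001, -0.001, -1.0]]
wrist_force: [-0.2, -0.8, 0.7]
gripper_width: 1.001
```

Emit:
carry_out([
  [[0,0,0],0],
  [[0,0,0],0],
  [[0,0,0],0],
  [[0,0,0],0],
  [[0,0,0],0],
  [[0,0,0],0],
  [[0,0,0],0],
  [[0,0,0],0],
  [[0,0,0],0],
  [[0,0,0],0],
], gripper=-1)

```text
time_s: 4.9
tcp_pos: [0.4524, -0.2618, 0.0231]
ee_rot: [[-0.943, -0.333, 0.001], [-0.333, 0.943, -0.0], [-0.001, -0.001, -1.0]]
wrist_force: [1.1, -0.6, 0.0]
gripper_width: 0.173
```

```bash
python3 - <<'E'
from h import *
st=r.sense();print({k:st[k] for k in ["time_s","tcp_pos","ee_rot","wrist_force","gripper_width","joints"]})
E
```

```text
{'time_s': 4.9, 'tcp_pos': array([ 0.4524, -0.2618,  0.0231]), 'ee_rot': array([[-0.943 , -0.3329,  0.0014],
       [-0.3329,  0.943 , -0.0003],
       [-0.0012, -0.0008, -1.    ]]), 'wrist_force': array([ 1.0971, -0.57  ,  0.0427]), 'gripper_width': 0.1731006051540127, 'joints': array([-12.2592,  24.0497, -26.6818,   0.0002, -39.1869, -58.2979])}
```

```bash
python3 - <<'E'
from h import *
ims=[]
for c,b in [("top",(350,170,130,100)),("side",(290,90,130,100))]:
    im=r.capture(c)[:,:,::-1]; cv2.imwrite(f"pics/{c}1.png",im); ims.append(crop(im,*b,3))
    print(c,proj(c,[.4524,-.2618,.0231]))
cv2.imwrite("pics/c3.png",np.hstack(ims)); print(r.sense()["gripper_width"])
E
```

```text
top [[400.685  228.3526]]
side [[354.3856 157.8782]]
0.0829345925163924
```

View pics/c3.png

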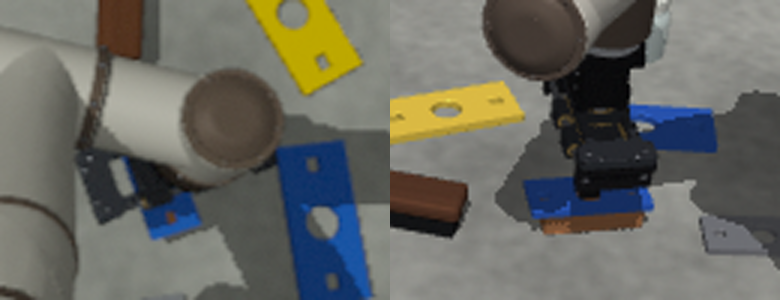

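```bash
python3 - <<'E'
from h import *
im=r.capture("side")[:,:,::-1].copy()
st=r.sense();print(st["gripper_width"],st["wrist_force"],st["tcp_pos"])
a=crop(im,320,105,75,70,8)
p=st["tcp_pos"]
for dz in [0,.019,.07]:
  q=(proj("side",p+[0,0,dz])[0]-[320,105])*8+4
  cv2.circle(a,tuple(q.astype(int)),4,(0,0,255),-1)
cv2.imwrite("pics/c4.png",a)
E
```

```text
0.04748928687643318 [-0.8456 -0.0637  0.5709] [ 0.4524 -0.2618  0.0232]
```

View pics/c4.png

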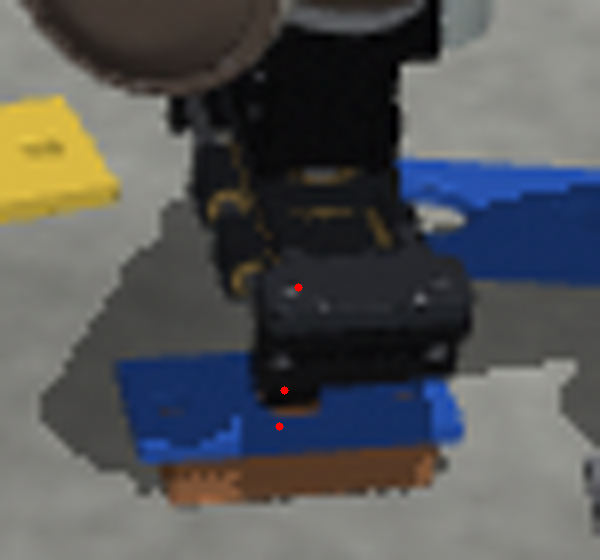

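The fingers shut above the plate: the tip is at crop (290,400), level with the plate's top, although the reported TCP is lower. I'll open, go deeper and grip again.

Emit:
carry_out([
  [[0,0,-1.5],0],
  [[0,0,-1.5],0],
  [[0,0,-1.5],0],
  [[0,0,-1.5],0],
  [[0,0,-1.5],0],
  [[0,0,-1.5],0],
  [[0,0,-1.5],0],
  [[0,0,-1.5],0],
  [[0,0,-1.5],0],
  [[0,0,-1.5],0],
  [[0,0,-1.5],0],
  [[0,0,-1.5],0],
], gripper=1)

```text
time_s: 6.25
tcp_pos: [0.4524, -0.2618, 0.0382]
ee_rot: [[-0.943, -0.333, 0.001], [-0.333, 0.943, -0.0], [-0.001, -0.001, -1.0]]
wrist_force: [-0.5, 0.2, 0.1]
gripper_width: 0.98
```

Emit:
carry_out([
  [[0,0,0.7],0],
  [[0,0,1.4],0],
  [[0,0,2],0],
  [[0,0,2.4],0],
  [[0,0,2.7],0],
  [[0,0,2.7],0],
])

```text
time_s: 6.85
tcp_pos: [0.4521, -0.2617, 0.0106]
ee_rot: [[-0.943, -0.333, 0.0], [-0.333, 0.943, -0.0], [-0.0, -0.0, -1.0]]
wrist_force: [-0.8, 0.6, -0.8]
gripper_width: 1.004
```

```bash
python3 - <<'E'
from h import *
im=r.capture("side")[:,:,::-1].copy();cv2.imwrite("pics/side2.png",im)
st=r.sense();print(st["gripper_width"],st["wrist_force"],st["tcp_pos"])
a=crop(im,315,105,85,75,8)
p=st["tcp_pos"];R=st["ee_rot"]
for v in [[0,0,0],[0,.0435,0],[0,-.0435,0],[0,.0435,-.019]]:
  q=(proj("side",p+R@np.array(v))[0]-[315,105])*8+4
  cv2.circle(a,tuple(q.astype(int)),4,(0,0,255),-1)
cv2.imwrite("pics/c5.png",a)
E
```

```text
0.9997384695330268 [0.0772 0.1275 0.3388] [ 0.4523 -0.2618  0.011 ]
```

View pics/c5.png

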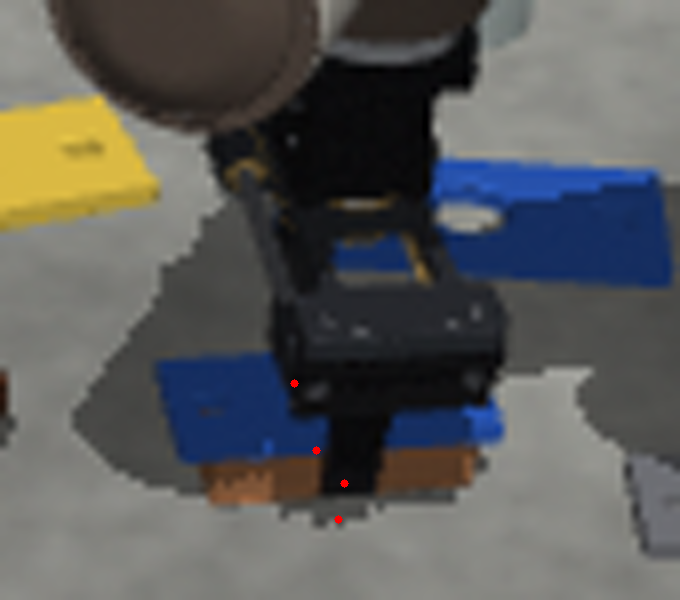

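Emit:
carry_out([
  [[0,0,0],0],
  [[0,0,0],0],
  [[0,0,0],0],
  [[0,0,0],0],
  [[0,0,0],0],
  [[0,0,0],0],
  [[0,0,0],0],
  [[0,0,0],0],
  [[0,0,0],0],
], gripper=-1)

```text
time_s: 7.8
tcp_pos: [0.4523, -0.2618, 0.0111]
ee_rot: [[-0.943, -0.333, 0.001], [-0.333, 0.943, -0.0], [-0.001, -0.001, -1.0]]
wrist_force: [-1.0, 1.3, 2.3]
gripper_width: 0.637
```

Emit:
carry_out([
  [[0,0,-1.5],0],
  [[0,0,-3],0],
  [[0,0,-5],0],
  [[0,0,-6],0],
  [[-2,3,-6],1],
  [[-4,6,-6],2],
  [[-6,10,-6],3.3],
  [[-8.5,14,-6],3.3],
  [[-10.5,17.5,-6],3.3],
  [[-11.3,19,-6],3.3],
  [[-11.3,19,-6],3.3],
  [[-11.3,19,-6],3.3],
  [[-11.3,19,-6],3.3],
])

```text
time_s: 9.1
tcp_pos: [0.495, -0.0458, 0.0707]
ee_rot: [[-0.961, -0.277, 0.0], [-0.277, 0.961, -0.0], [0.0, -0.0, -1.0]]
wrist_force: [-0.2, -0.5, -2.4]
gripper_width: 0.639
```

```bash
python3 - <<'E'
from h import *
st=r.sense();print(st["gripper_width"],st["wrist_force"],st["tcp_pos"],st["ee_rot"][0])
P=st["tcp_pos"]
ims=[]
for c in ["top","side"]:
    im=r.capture(c)[:,:,::-1].copy();cv2.imwrite(f"pics/{c}3.png",im)
    u=proj(c,P)[0].astype(int); x0,y0=u[0]-32,u[1]-50
    ims.append(crop(im,x0,y0,65,80,6)); print(c,x0,y0)
    print([ (np.round(d["centre"],4),round(d["confidence"],2)) for d in r.place_of(c,"plate_mid")],)
cv2.imwrite("pics/c6.png",np.hstack(ims))
E
```

```text
0.6387375823480798 [-0.2039 -0.4895 -2.377 ] [ 0.495  -0.0458  0.0707] [-0.9609 -0.277   0.    ]
top 303 161
[(array([ 0.2646, -0.2797,  0.0012]), 0.96), (array([ 0.6386, -0.4222, -0.0006]), 0.82), (array([ 0.4045, -0.4472,  0.0075]), 0.61), (array([ 0.4967, -0.0497,  0.0989]), 0.6), (array([0.493 , 0.2382, 0.0414]), 0.56)]
side 298 140
[(array([ 0.4032, -0.4463,  0.0109]), 0.89), (array([ 0.8246, -0.1751,  0.0078]), 0.74), (array([ 0.2636, -0.2806,  0.001 ]), 0.67), (array([ 0.496 , -0.0501,  0.0979]), 0.57), (array([ 0.6388, -0.4242,  0.0046]), 0.56)]
```

View pics/c6.png

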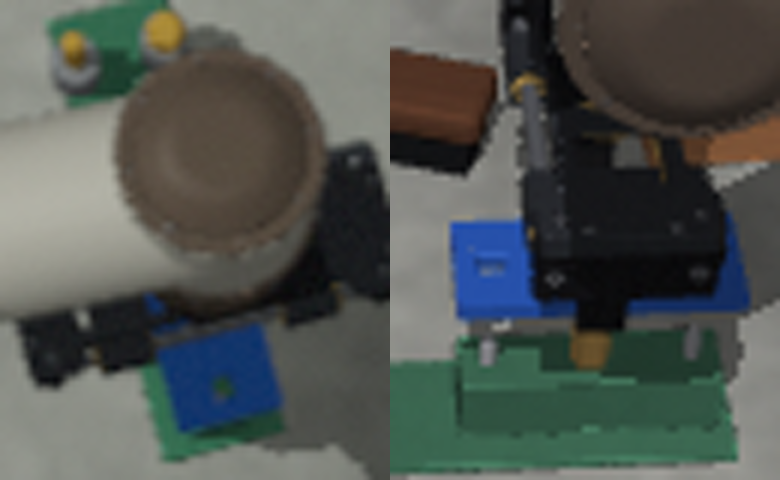

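```bash
python3 - <<'E'
from h import *
t=cv2.imread("pics/top3.png").astype(float);s=cv2.imread("pics/side3.png").astype(float)
# hole in top: less blue
def nb(im): 
    b,g,rr=im[...,0],im[...,1],im[...,2]; return np.clip(1-(b-np.maximum(rr,g)*1.0)/90,0,1)
ht=cen(nb(t),340.2,225.7,3.2); hs=cen(nb(s),314.7,184.5,3.6)
T=ray("top",ht,.098)[0];S=ray("side",hs,.098)[0]
d=np.array([np.cos(np.radians(16.07)),np.sin(np.radians(16.07))])
p=np.array([.495,-.0458])
print("top hole",ht,T[:2],"-> mid",T[:2]+.048*d); print("side hole",hs,S[:2],"-> mid",S[:2]-.048*d)
# foot mid again by same bins
print("foot: top pin",[.4487,-.0588]+.048*d,"side pin",[.5402,-.0359]-.048*d)
# plate mask corner-based angle in both
for c,im in (("top",t),("side",s)):
    H=cv2.cvtColor(im.astype(np.uint8),cv2.COLOR_BGR2HSV);m=((H[...,0]>100)&(H[...,0]<125)&(H[...,1]>140)&(H[...,2]>60)).astype(np.uint8)
    m[:, :300]=0;m[:,380:]=0;m[:150]=0;m[240:]=0
    if c=="top": m[:214]=0
    else: m[195:]=0
    ys,xs=np.nonzero(m);w=ray(c,np.c_[xs,ys],.1017)[:,:2]-p
    n=np.array([-d[1],d[0]]); a=w@d;b=w@n
    print(c,"along",a.min(),a.max(),"across",b.min(),b.max())
    # long edges by columns along
    for k in np.arange(-.065,.066,.01):
        q=(abs(a-k)<.005); 
        if q.sum()>5: print(round(k,3),b[q].min().round(4),b[q].max().round(4),end=" | ")
    print()
E
```

```text
top hole [340.0874 225.5019] [ 0.4479 -0.0615] -> mid [ 0.494  -0.0482]
side hole [314.3129 184.1506] [ 0.5398 -0.0331] -> mid [ 0.4937 -0.0464]
foot: top pin [ 0.4948 -0.0455] side pin [ 0.4941 -0.0492]
top along -0.06598890202939423 -0.010402599075125406 across -0.027959983256764284 0.027738073817777518
-0.065 -0.0271 0.0246 | -0.055 -0.028 0.026 | -0.045 -0.0275 0.0258 | -0.035 -0.0278 0.0264 | -0.025 -0.0273 0.0277 | 
side along -0.065769402548068 0.06314990093138949 across -0.025524616993770562 0.035203665741482586
-0.065 -0.0235 0.0352 | -0.055 0.0081 0.0351 | -0.045 0.0304 0.0346 | -0.035 0.03 0.034 | -0.025 0.0295 0.0336 | -0.015 0.0291 0.0331 | 0.015 0.0276 0.0352 | 0.025 -0.0239 0.0349 | 0.035 -0.0243 0.0344 | 0.045 -0.0249 0.0339 | 0.055 -0.0254 0.0335 | 0.065 -0.0255 0.033 |
```

Emit:
carry_out([
  [[-0.05,0,1],0],
  [[-0.05,0,2],0],
  [[-0.05,0,2.8],0],
  [[-0.05,0,3.2],0],
  [[-0.05,0,3.5],0],
  [[-0.05,0,3.7],0],
  [[-0.05,0,3.9],0],
  [[-0.05,0,3.9],0],
])

```text
time_s: 10.1
tcp_pos: [0.4958, -0.0456, 0.0319]
ee_rot: [[-0.961, -0.277, 0.001], [-0.277, 0.961, -0.0], [-0.001, -0.0, -1.0]]
wrist_force: [0.3, -0.2, -1.8]
gripper_width: 0.64
```

Emit:
carry_out([
  [[0,0,0.2],0],
  [[0,0,0.4],0],
  [[0,0,0.6],0],
  [[0,0,0.8],0],
  [[0,0,0.8],0],
])

```text
time_s: 10.6
tcp_pos: [0.4959, -0.0454, 0.0237]
ee_rot: [[-0.961, -0.277, 0.001], [-0.277, 0.961, 0.0], [-0.001, -0.0, -1.0]]
wrist_force: [-0.3, 2.0, -1.0]
gripper_width: 0.635
```

Emit:
carry_out([
  [[0,0,0.2],0],
  [[0,0,0.4],0],
  [[0,0,0.55],0],
  [[0,0,0.65],0],
  [[0,0,0.65],0],
])

```text
time_s: 11.1
tcp_pos: [0.4959, -0.0454, 0.0171]
ee_rot: [[-0.961, -0.277, 0.001], [-0.277, 0.961, -0.0], [-0.001, -0.0, -1.0]]
wrist_force: [-0.2, 2.1, -2.4]
gripper_width: 0.64
```

Emit:
carry_out([
  [[0,0,0.1],0],
  [[0,0,0.2],0],
  [[0,0,0.2],0],
])

```text
time_s: 11.4
tcp_pos: [0.4959, -0.0454, 0.017]
ee_rot: [[-0.961, -0.277, 0.001], [-0.277, 0.961, -0.0], [-0.001, -0.001, -1.0]]
wrist_force: [-6.1, 3.9, 14.1]
gripper_width: 0.635
```

Emit:
carry_out([
  [[0,0,0],0],
  [[0,0,0],0],
  [[0,0,0],0],
  [[0,0,0],0],
  [[0,0,0],0],
  [[0,0,0],0],
  [[0,0,0],0],
  [[0,0,0],0],
  [[0,0,0],0],
  [[0,0,0],0],
], gripper=1)

```text
time_s: 12.4
tcp_pos: [0.4959, -0.0453, 0.017]
ee_rot: [[-0.961, -0.277, 0.001], [-0.277, 0.961, -0.0], [-0.001, -0.001, -1.0]]
wrist_force: [0.4, -0.0, -1.0]
gripper_width: 1.003
```

Emit:
carry_out([
  [[0,0,-1.5],0],
  [[0,0,-4],0],
  [[0,0,-8],0],
  [[0,0,-12],0],
  [[0,5,-14],0],
  [[0,10,-14],0],
  [[0,15,-14],0],
  [[0,18,-14],0],
  [[0,18,-14],0],
  [[0,18,-14],0],
])

```text
time_s: 13.4
tcp_pos: [0.4455, 0.1282, 0.1569]
ee_rot: [[-0.96, -0.279, 0.001], [-0.279, 0.96, -0.0], [-0.001, -0.001, -1.0]]
wrist_force: [-0.9, 0.6, -0.5]
gripper_width: 1.0
```

```bash
python3 - <<'E'
from h import *
st=r.sense();print(st["tcp_pos"],st["wrist_force"],st["joints"])
ims=[]
for c in ["top","side"]:
    im=r.capture(c)[:,:,::-1].copy();cv2.imwrite(f"pics/{c}4.png",im)
    u=proj(c,[.495,-.0455,.044])[0].astype(int);x0,y0=u[0]-32,u[1]-35;print(c,x0,y0)
    ims.append(crop(im,x0,y0,65,65,6))
    for n in ["plate_mid","socket_m_mid"]: print(c,n,[(np.round(d["centre"],4),round(d["confidence"],2)) for d in r.place_of(c,n)])
cv2.imwrite("pics/c7.png",np.hstack(ims))
E
```

```text
[0.4455 0.1282 0.1569] [-0.8509  0.5572 -0.4914] [  36.2541    8.6506  -25.2955    0.0546  -56.0311 -110.0604]
top 302 178
top plate_mid [(array([ 0.4069, -0.4462,  0.005 ]), 0.96), (array([ 0.8279, -0.173 ,  0.006 ]), 0.83), (array([ 0.6406, -0.4199, -0.0004]), 0.67), (array([ 0.4971, -0.0483,  0.0443]), 0.56)]
top socket_m_mid []
side 298 162
side plate_mid [(array([ 0.4951, -0.0447,  0.0447]), 0.95), (array([ 0.643 , -0.4274,  0.0067]), 0.93), (array([ 0.8268, -0.1717,  0.0065]), 0.61)]
side socket_m_mid [(array([0.4927, 0.2339, 0.0458]), 0.81)]
```

View pics/c7.png

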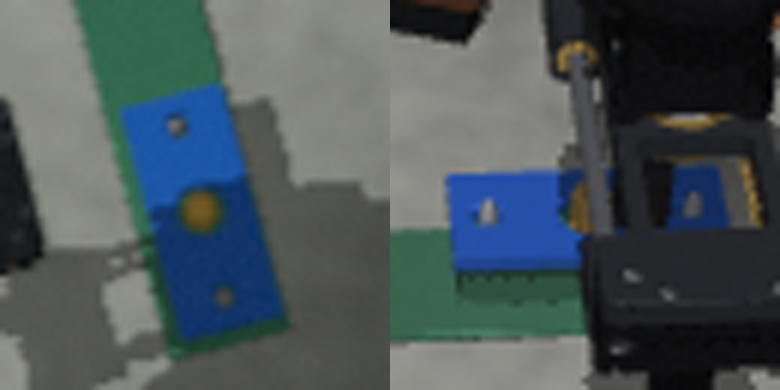

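The plate lies flat with both pins and the nut through it. Gold widths in the side picture were 4.3 / 5.9 / 7.2 px for the tall spare, the nut and the wide spare. So the nut is the middle kind and I'll use the yellow socket.

```bash
cat >> h.py <<'E'
from scipy.optimize import minimize
def hullmask(c,P,sub=4):
    m=np.zeros((400*sub,640*sub),np.uint8);h=cv2.convexHull(((proj(c,P)+.5)*sub).astype(np.float32))
    cv2.fillConvexPoly(m,np.round(h).astype(np.int32),1)
    return cv2.resize(m.astype(np.float32),(640,400),interpolation=cv2.INTER_AREA)
def headpts(x,y,yaw,z0,z1,a=.012):
    c,s=np.cos(yaw),np.sin(yaw)
    return np.array([[x+a*(c*i-s*j),y+a*(s*i+c*j),z] for i in(-1,1) for j in(-1,1) for z in(z0,z1)])
def fithead(soft,p0,z0,z1,win):
    "soft: {cam:mask}; least squares of x,y,yaw"
    f=lambda p:sum(((hullmask(c,headpts(p[0]/1e3,p[1]/1e3,p[2]/57.3,z0,z1))-soft[c])[win[c]]**2).sum() for c in soft)
    return minimize(f,p0,method="Nelder-Mead",options=dict(initial_simplex=np.array(p0)+np.array([[0,0,0],[5,0,0],[0,5,0],[0,0,12]]),xatol=.05,fatol=.02,maxiter=150))
def yellow(im):
    im=im.astype(float);b,g,rr=im[...,0],im[...,1],im[...,2]
    return np.clip((np.minimum(g,rr)-b-45)/50,0,1)
E
python3 - <<'E'
from h import *
soft={};win={}
for c in ["top","side"]:
    im=cv2.imread(f"pics/{c}0.png");u=proj(c,[.494,.2365,.067])[0].astype(int)
    w=np.zeros((400,640),bool);w[u[1]-14:u[1]+15,u[0]-14:u[0]+15]=1
    soft[c]=yellow(im);win[c]=w; print(c,soft[c][w].sum())
for cs in (["top"],["side"],["top","side"]):
    q=fithead({c:soft[c] for c in cs},[494,236.5,2],.05,.084,win);print(cs,q.x,q.fun)
im=cv2.imread("pics/top0.png");m=((im.max(2)<45)).astype(np.uint8);m[:,:178]=0;m[:,272:]=0;m[:190]=0;m[233:]=0
cs,_=cv2.findContours(m,cv2.RETR_EXTERNAL,cv2.CHAIN_APPROX_NONE);cs=max(cs,key=cv2.contourArea)
print("tray",cv2.minAreaRect((ray("top",cs[:,0],.012)[:,:2]*1000).astype(np.float32)))
E
```

```text
top 72.36
side 176.51999999999998
['top'] [498.4923 239.4009  -4.4633] 6.46009375
['side'] [495.4494 238.0264   2.304 ] 17.44380625
['top', 'side'] [495.6194 238.8258  -0.8062] 36.18811875
tray ((495.5238037109375, 320.75347900390625), (107.65591430664062, 285.7318115234375), 2.9900736808776855)
```

Emit:
carry_out([
  [[-4,4.6,0],-20],
  [[-7.9,9.2,0],-40],
  [[-7.9,9.2,0],-60],
  [[-7.9,9.2,0],-74.8],
  [[-7.9,9.2,0],-74.8],
  [[-7.9,9.2,0],-74.8],
  [[-7.9,9.2,0],-74.8],
  [[-7.9,9.2,0],-74.8],
  [[-7.9,9.2,0],-74.8],
  [[-7.9,9.2,0],-74.8],
  [[-7.9,9.2,0],-74.8],
  [[-7.9,9.2,0],-74.8],
])

```text
time_s: 14.9
tcp_pos: [0.4968, 0.2367, 0.1567]
ee_rot: [[0.012, -1.0, 0.001], [-1.0, -0.012, -0.001], [0.001, -0.001, -1.0]]
wrist_force: [0.5, 0.5, 0.2]
gripper_width: 0.999
```

Emit:
carry_out([
  [[-0.2,0.1,3],0],
  [[-0.2,0.1,6],0],
  [[-0.2,0.1,8.5],0],
  [[-0.2,0.1,10.5],0],
  [[-0.2,0.1,11.4],0],
  [[-0.2,0.1,11.4],0],
])

```text
time_s: 15.5
tcp_pos: [0.4952, 0.238, 0.0415]
ee_rot: [[0.011, -1.0, -0.002], [-1.0, -0.011, -0.003], [0.002, 0.002, -1.0]]
wrist_force: [0.0, 0.8, 0.9]
gripper_width: 0.996
```

Emit:
carry_out([
  [[0,0,0],0],
  [[0,0,0],0],
  [[0,0,0],0],
  [[0,0,0],0],
  [[0,0,0],0],
  [[0,0,0],0],
  [[0,0,0],0],
  [[0,0,0],0],
  [[0,0,0],0],
  [[0,0,0],0],
  [[0,0,0],0],
  [[0,0,0],0],
], gripper=-1)

```text
time_s: 16.7
tcp_pos: [0.4952, 0.2379, 0.0415]
ee_rot: [[0.011, -1.0, -0.002], [-1.0, -0.011, -0.003], [0.003, 0.002, -1.0]]
wrist_force: [0.1, -0.9, 0.0]
gripper_width: 0.272
```

Emit:
carry_out([
  [[0,0,-2],0],
  [[0,0,-5],0],
  [[0,0,-8],0],
  [[0,0,-10],0],
  [[3,0,-10],-3],
  [[7,0.1,-10],-7],
  [[11,0.1,-10],-11],
  [[15,0.2,-10],-15.4],
  [[19,0.2,-10],-15.4],
  [[23,0.3,-10],-15.4],
  [[26,0.3,-10],-15.4],
  [[28,0.3,-10],-15.4],
  [[28.3,0.3,-10],-15.4],
  [[28.3,0.3,-10],-15.4],
  [[28.3,0.3,-10],-15.4],
])

```text
time_s: 18.2
tcp_pos: [0.4954, -0.0442, 0.142]
ee_rot: [[0.277, -0.961, -0.002], [-0.961, -0.277, -0.002], [0.002, 0.003, -1.0]]
wrist_force: [0.3, 1.0, -2.5]
gripper_width: 0.28
```

```bash
python3 - <<'E'
from h import *
st=r.sense();P=st["tcp_pos"];R=st["ee_rot"];print(P,R[:,0],st["wrist_force"],st["gripper_width"])
ims=[]
for c in ["top","side"]:
    im=r.capture(c)[:,:,::-1].copy();cv2.imwrite(f"pics/{c}5.png",im)
    u=proj(c,P-[0,0,.02])[0].astype(int);x0,y0=u[0]-32,u[1]-38;print(c,x0,y0)
    ims.append(crop(im,x0,y0,65,85,6))
    print(c,[(np.round(d["centre"],4),round(d["confidence"],2)) for d in r.place_of(c,"socket_m_mid")])
cv2.imwrite("pics/c8.png",np.hstack(ims))
E
```

```text
[ 0.4954 -0.0442  0.142 ] [ 0.2769 -0.9609  0.0017] [ 0.3173  0.9876 -2.4604] 0.27958288056417957
top 302 170
top []
side 299 139
side [(array([ 0.4933, -0.0453,  0.1455]), 0.9)]
```

View pics/c8.png

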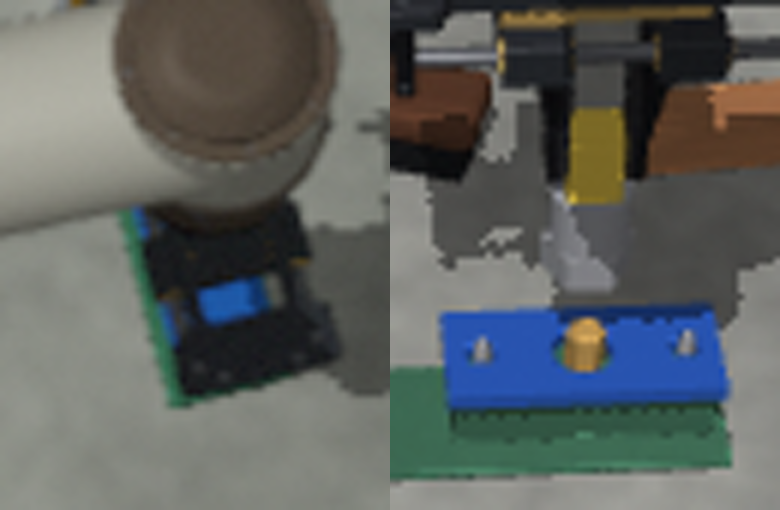

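```bash
python3 - <<'E'
from h import *
s=cv2.imread("pics/side5.png").astype(float)
a=np.radians(16.07);d=np.array([np.cos(a),np.sin(a),0]);n=np.array([-np.sin(a),np.cos(a),0])
ax=np.array([.4954,-.0442,0]);Z=lambda z:np.array([0,0,z])
Y=yellow(s);Y[:155]=0;Y[175:]=0;Y[:,:322]=0;Y[:,345:]=0
print("head row sums");
for y in range(155,175):
    w=Y[y]; 
    if w.sum()>1: print(y,w.sum().round(1),((w*np.arange(640)).sum()/w.sum()).round(2),end="; ")
print("\npred front face bottom/mid/top:",proj("side",[ax+n*.012+Z(z) for z in(.1505,.167,.1845)]))
print("pred mouth centre & front",proj("side",[ax+Z(.1045),ax+n*.018+Z(.1045)]))
# nut in side: gold columns/rows, pins
b,g,rr=s[...,0],s[...,1],s[...,2]
G=np.clip((rr-b-20)/90,0,1);G[:188]=0;G[204:]=0;G[:,:320]=0;G[:,345:]=0
for y in range(188,204):
    w=G[y]
    if w.sum()>.8: print(y,w.sum().round(1),((w*np.arange(640)).sum()/w.sum()).round(2),end="; ")
f=np.array([.495,-.045,0])
print("\npred nut top centre, top front, plate level:",proj("side",[f+Z(.064),f+n*.008+Z(.064),f+n*.008+Z(.048)]))
print("pred pin tips/base",proj("side",[f+d*.048+Z(.058),f+d*.048+Z(.048),f-d*.048+Z(.058),f-d*.048+Z(.048)]))
pg=np.clip((rr-60)/60,0,1)
for x,y in [(314,197),(348.5,196)]: 
    k=pg.copy();print("pin obs",cen(k,x,y,4.5), [k[q,int(x)-4:int(x)+5].sum().round(1) for q in range(y-6,y+7)])
pc=proj("side",[f+d*i*.065+n*j*.028+Z(.048) for i,j in((-1,-1),(1,-1),(1,1),(-1,1))]);print("pred plate corners",pc)
H=cv2.cvtColor(s.astype(np.uint8),cv2.COLOR_BGR2HSV);m=((H[...,0]>100)&(H[...,0]<125)&(H[...,1]>140));
xs=[310,345,352];print("plate rows at cols",[(x,np.nonzero(m[185:215,x])[0][[0,-1]]+185) for x in xs]);print("cols at row 198",np.nonzero(m[198,290:370])[0][[0,-1]]+290)
E
```

```text
head row sums
157 1.7 333.63; 158 3.4 333.12; 159 4.0 333.04; 160 4.0 333.11; 161 4.0 333.03; 162 3.8 333.11; 163 4.2 332.81; 164 3.8 333.07; 165 3.8 333.09; 166 3.8 333.03; 167 3.9 333.05; 168 4.1 333.24; 169 3.5 332.68; 170 3.8 332.38; 171 4.2 332.12; 172 3.8 331.41; 
pred front face bottom/mid/top: [[332.9053 172.4512]
 [333.3121 167.6093]
 [333.755  162.3373]]
pred mouth centre & front [[331.3392 182.2505]
 [332.0686 186.888 ]]
192 2.3 331.35; 193 4.5 331.17; 194 5.6 331.48; 195 5.0 331.23; 196 4.1 331.03; 197 4.2 330.84; 198 3.9 330.68; 199 3.8 330.64; 200 2.1 331.02; 
pred nut top centre, top front, plate level: [[330.6588 192.7122]
 [330.9675 194.7568]
 [330.6292 198.7918]]
pred pin tips/base [[313.3612 194.8374]
 [313.2741 197.3511]
 [347.6193 193.638 ]
 [347.2932 196.1476]]
pin obs [313.7786 196.9179] [np.float64(0.0), np.float64(0.0), np.float64(0.0), np.float64(0.0), np.float64(1.1), np.float64(2.1), np.float64(2.5), np.float64(2.4), np.float64(0.6), np.float64(0.0), np.float64(0.0), np.float64(0.0), np.float64(0.0)]
pin obs [347.9619 195.7134] [np.float64(0.0), np.float64(0.0), np.float64(0.0), np.float64(0.0), np.float64(1.4), np.float64(2.1), np.float64(2.5), np.float64(2.4), np.float64(0.0), np.float64(0.0), np.float64(0.0), np.float64(0.0), np.float64(0.0)]
pred plate corners [[351.8185 188.9936]
 [306.6123 190.5466]
 [307.8404 204.8603]
 [354.8031 203.1488]]
plate rows at cols [(310, array([191, 206])), (345, array([190, 205])), (352, array([190, 205]))]
cols at row 198 [308 353]
```

The socket hangs upright, its mouth at crop (585,290), above the nut at (585,345). Set against the projections it sits about 2 mm too far along +x; y agrees.

Emit:
carry_out([
  [[-0.1,0.2,1],0],
  [[-0.1,0.2,2],0],
  [[-0.1,0.2,3],0],
  [[-0.1,0.2,3.5],0],
  [[-0.1,0.2,3.8],0],
  [[-0.1,0.2,4],0],
  [[-0.1,0.2,4.2],0],
  [[-0.1,0.2,4.2],0],
])

```text
time_s: 19.2
tcp_pos: [0.4934, -0.0438, 0.1002]
ee_rot: [[0.278, -0.961, -0.002], [-0.961, -0.278, -0.003], [0.002, 0.002, -1.0]]
wrist_force: [-0.4, -0.1, -1.5]
gripper_width: 0.276
```

Emit:
carry_out([
  [[0,0,0.1],0],
  [[0,0,0.2],0],
  [[0,0,0.3],0],
  [[0,0,0.3],0],
])

```text
time_s: 19.6
tcp_pos: [0.4932, -0.0438, 0.097]
ee_rot: [[0.277, -0.961, -0.002], [-0.961, -0.277, -0.002], [0.002, 0.003, -1.0]]
wrist_force: [-0.1, 0.0, -1.7]
gripper_width: 0.276
```

Mouth is well below the nut's top with no resistance, so the socket is on the nut. Continuing down.

Emit:
carry_out([
  [[0,0,0.2],0],
  [[0,0,0.4],0],
  [[0,0,0.6],0],
  [[0,0,0.8],0],
  [[0,0,0.95],0],
  [[0,0,0.95],0],
])

```text
time_s: 20.2
tcp_pos: [0.4931, -0.0438, 0.0872]
ee_rot: [[0.277, -0.961, -0.002], [-0.961, -0.277, -0.003], [0.002, 0.003, -1.0]]
wrist_force: [1.1, -0.2, -1.9]
gripper_width: 0.274
```

Emit:
carry_out([
  [[0,0,0.1],0],
  [[0,0,0.2],0],
  [[0,0,0.3],0],
  [[0,0,0.3],0],
])

```text
time_s: 20.6
tcp_pos: [0.4933, -0.044, 0.0854]
ee_rot: [[0.278, -0.961, -0.002], [-0.961, -0.278, -0.003], [0.002, 0.002, -1.0]]
wrist_force: [-1.9, -0.6, 5.8]
gripper_width: 0.278
```

```bash
python3 - <<'E'
from h import *
st=r.sense();print(st["tcp_pos"],st["wrist_force"],st["gripper_width"],st["time_s"])
im=r.capture("side")[:,:,::-1].copy();cv2.imwrite("pics/side6.png",im)
for n in ["socket_s_mid","socket_m_mid","socket_l_mid","plate_mid","tin","tray_in"]: print(n,[(np.round(d["centre"],4),round(d["confidence"],2)) for d in r.place_of("side",n)])
cv2.imwrite("pics/c9.png",np.hstack([crop(im,300,140,65,75,6),crop(im,220,240,130,150,3)]))
E
```

```text
[ 0.4933 -0.044   0.0854] [-1.9179 -0.5828  5.7803] 0.27826143988867535 20.6
socket_s_mid [(array([0.5036, 0.4079, 0.0416]), 0.77)]
socket_m_mid [(array([ 0.4933, -0.0469,  0.0893]), 0.65)]
socket_l_mid [(array([0.5021, 0.3249, 0.0404]), 0.95), (array([0.5015, 0.4078, 0.0408]), 0.54)]
plate_mid [(array([ 0.2633, -0.2798,  0.0032]), 0.95), (array([ 0.642 , -0.4247,  0.0038]), 0.78), (array([ 0.4932, -0.0452,  0.044 ]), 0.68), (array([ 0.8262, -0.1741,  0.0085]), 0.6), (array([ 0.4024, -0.4485,  0.0069]), 0.55)]
tin [(array([ 0.6419,  0.2057, -0.0051]), 0.61)]
tray_in [(array([0.496 , 0.3226, 0.0009]), 0.86)]
```

View pics/c9.png

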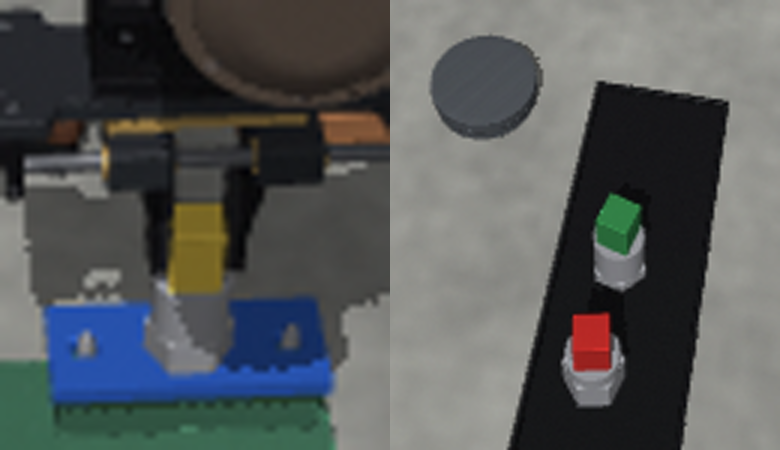

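The socket's mouth rests on the plate at crop (190,365), the plate is flat with both pins showing, and the red and green sockets stand upright in the tray. Handing in.

```bash
python3 -c "
from station import r
print(r.finish_job())"
```

```text
the job is handed in; nothing more can be done
None
```

The job is handed in. The blue guard plate lies flat on the foot over both pins and was let go. The yellow (middle) socket is still gripped, pushed down over the nut until its mouth meets the plate. No verdict was reported.

- **First grasp failed:** the fingers closed above the plate without moving it. They sit about 2 cm higher than the reported tool point suggests. I went about 12 mm deeper and the second grasp held.
- **Socket choice:** I picked the yellow socket from the nut's width in the side picture, and it fitted first time. The red and green sockets were never touched.
- **Plate check:** it met the foot at the expected height with 14 N of push. Later views showed both pins and the nut through it.
- **Socket check:** it slid down the nut without resistance and stopped at 85.4 mm tool height, against 85.5 mm expected, at 5.8 N upward. The grip opening read 24 mm, which matches the socket's head.
- **Tray and tin:** the red and green sockets stand upright in the tray, and the tin's last measured place agreed with the first within a few millimetres. I did not measure the brush again at the end.
- **Disagreements:** the two cameras differed by up to about 6 mm on the foot's position in y, so I averaged them and let contact settle it. The network put the socket 3 mm off the tool in y, within its stated error.

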